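# Seat the long lens tube in the sprung V-nest and hold it down

## Robot

A 6-joint arm with a two-finger parallel gripper is mounted at the origin on a cart in front of the work surface, level with it; the furniture and walls round the work are solid. World frame = base frame: x ahead of the robot, y to its left, z up, the work surface at z = 0. Lengths are in m, angles in rad, forces in N, time in s.
With the tool pointing down it reaches from about 0.35 to 0.975 m from the base axis. Payload 4.9 kg.
Tool frame: the origin (TCP) lies between the finger pads; the fingertips stand 25 mm ahead of it and the grasp point (between the pads) lies 6 mm ahead of it (manip.tcp_to_tips is the z of the fingertips in the tool frame, in m); z points along the fingers, y is the line along which they close (so a half turn about z gives the same grasp; the last joint's range is limited). The gripper opens to 85 mm and grips with 20 to 120 N. Pads are 22 mm wide; open, the fingers measure 114 mm over their backs; the gripper's body (76 mm by 85 mm) begins 54 mm behind the grasp point. The pads swing forward as they close: fully open they stand 13 mm farther back than shut.
Start: joints at [1.055, 0.053, 1.613, -0, 1.476, -0.119], TCP at [0.242, 0.576, 0.256] pointing down, gripper open.
Joint ranges: [-3.01, 3.01], [-1.01, 2.22], [0.06, 2.58], [-1.02, 4.17], [0.09, 2.62], [-3.14, 3.14]. Speed limits (rad/s): [2.57, 2.57, 3.14, 3.14, 3.14, 3.14].

## Interface

Orientations are given as a unit quaternion [w, x, y, z].
In Python, from plant import manip gives the robot as it stands. The module is installed in compiled form; this text tells all that it offers.
- The arm moves only by the tool arm_command, never from a script. Its argument "moves" is a list of rows, each a list of 3 entries, a list of its own where there are three numbers: the opening, from -1 (shut) to 1 (fully open), then the shift along the tool's x, y, z in units of 0.15 m (1.0 is 0.15 m), then the turn about the tool's z in units of 2 pi rad (1.0 is 2 pi rad). A call has 1 to 20 rows; each row is the pose to reach, as a shift and turn from the pose commanded when the call began, along the tool's axes at that moment, turning the shorter way round; what a row does not reach only later rows make up. A row lasts 1/12 s, in which the tool goes at most 41.7 mm and 7.16 degrees, less where a joint would pass 70% of its speed; a pose out of reach is approached as far as the arm can. A call with a number of a shift or a turn outside -1 to 1 is refused whole. A call with a gripper value outside its range is refused whole. The fingers move at their own pace and stop on an object; the grip force is fixed at half the most. Time passes only in rows, so rows that repeat a pose let the fingers close. It gives the time, the measured TCP pose, the force, the opening and the grip force at its end, in the units of the state.
- manip.state(): the state, without advancing time (a new reading comes with each control period).
- manip.grab_frame(name): name is "scene" or "side" or "wrist"; returns a dict with "frame" (384x512x3 uint8, red, green, blue), "fx", "fy", "cx", "cy" (pixels), "R" (3x3) and "t" (3): a world point X has camera coordinates R X + t. Camera axes: x right, y down, z forward; pixel columns grow to the right and rows downward; lengths in m; the calibration is good to about 2 mm. A picture is of the moment at which its call begins. There is no depth.
- manip.job_done(): hands the job in; it is judged then, once.
Trained networks look in a picture, given as the dict that the camera call returned (one of the last four; its "shot" number tells which), for a name from the list of things; names that differ only in an ending like _2 or _b are one class to them, and where a whole thing is asked for, a point or a joint stands for the part that bears it (a point fixed in the world has none). Each returns a list of dicts, best first, with "confidence" (0 to 1); they miss things now and then, are a little off and sometimes report something else, mostly with a low value. They report only what shows in the picture. A call takes as long as a camera call. They do not tell look-alikes from the thing itself.
- manip.search_frame(picture, target): "extent" ([left, top, right, bottom] in pixels, round what is visible of it).
The state is a dict: "time": time; "joint_pos": joint angles; "joint_vel": joint speeds; "joint_efforts": joint torques, N m; "tool_pos": TCP position; "tool_rot": TCP orientation; "contact_force": force on the tool from outside, world axes, zero at the start; "ft_torque": the same for the moment, N m; "gripper_width": opening from 0.0 (shut) to 1.0 (fully open); "grasp_force": force on a finger pad.
Only numpy, scipy, OpenCV 4.12 (cv2) and the standard library are available. Lean on these libraries where they do the work, as an engineer would, in place of code of your own. Each camera call takes 0.05 s, during which the arm holds its last target. There are 200 camera calls.

## Task

Lift the longer of the two bare lens tubes off its peg on the stand and lay it in the V-nest, centred over both pairs of jaws so that it rests on both sides of the V all along. Press it down gently until the sprung nest has sunk about 5 mm, half of its travel, and finish like that, still holding the tube pressed down; leave the shorter tube hanging where it is.

Things in the scene. Friction and masses are not known exactly. Their poses are not given: they have to be found in the camera images.
- long_tube: the longer lens tube, plain aluminium, open at both ends: 84 mm long, 36 mm outside and 26 mm bore diameter, about 0.13 kg. Origin at its middle on the axis, x along the tube. Hangs level by its bore on either peg, axis 116 mm above the table. To free it, lift it 7 to 18 mm (best 12.5), then draw it level along the stand's -x by 110 mm, past the peg's tip. A 40 N grip is safe.
- short_tube: the shorter lens tube, same diameter and material but only 50 mm long, hanging on the other peg; must stay there. Origin at its middle on the axis, x along the tube.
- stand: grey stand fixed to the table: base 112 x 200 x 10 mm, two posts 140 mm high with a level 8 mm steel peg each. Origin on the table, midway between the pegs; peg axes along its x at y = +55 and -55 mm, z = 125 mm. They point to -x (roughly at the robot): from the post's collar at x = +50 mm to x = -54 mm, then 7 mm up to a tip ending at x = -65 mm.
- nest_base: dark steel base plate of the V-nest, 124 x 100 x 12 mm, fixed to the table. Origin under its centre; the V runs along its x axis.
- nest_seat (a point): where the middle of a seated tube's axis lies: 78 mm above the table, springs unpressed; sinks with the nest. x along the V, z up. Aluminium plate (top 36 mm below this point) with two V-yokes at x = -35 to -23 and 23 to 35 mm; the 46 mm gap between is for the fingers. V 90 degrees, open upward, mouth 46 mm wide; jaw tops 2.5 mm below this point, 60 mm over the outside.
- vee_left: left (+y) jaws of the two yokes, one sloping contact face on each; origin at nest_seat
- vee_right: right (-y) jaws of the two yokes, one sloping contact face on each; origin at nest_seat
- nest (a joint): how far the V-nest has sunk on its springs, in m: 0 up, 0.010 at the bottom stop. It starts to sink at about 4 N (a tube's own weight does not sink it) and needs about 1 N more for each mm: about 9 N at 5 mm. The nest also floats sideways (across the V) up to 4 mm either way on soft springs, 0.6 N per mm, so it centres itself on a tube held slightly to one side.
Not all that is in view belongs to the job. What is shaped like the long_tube but orange or turquoise is not meant.

How it is judged:
On the way:
1. the long tube has been lifted off its peg and is clear of the stand, in the air (distance of long_tube from where it was at the start of the episode above 0.1 m and contact force between long_tube and stand below 0.1 N and height (world z) of long_tube above 0.075 m), for 0.1 s.
At the end, for the whole second after the job is handed in: The long tube lies in the V: within 8 mm of centre, height within +2/-3 mm of seated, aligned within 0.05 rad, pressing on left and right jaws with over 1.2 N each; nest sunk 2.5 to 8.5 mm; fingers still bear on the tube with over 2 N; all still (horizontal distance between long_tube and nest_seat below 0.008 m and z of long_tube in the frame of nest_seat between -0.003 and 0.002 m and angle between the x axis of long_tube and the x axis of nest_seat, either way round below 0.05 rad and value of joint nest between 0.0025 and 0.0085 m and contact force between long_tube and vee_left above 1.2 N and contact force between long_tube and vee_right above 1.2 N and contact force between the fingers and long_tube above 2 N and linear speed of long_tube below 0.02 m/s); the arm keeps its last pose, push and grip.
It fails at once if the shorter tube is moved by more than 20 mm (distance of short_tube from where it was at the start of the episode above 0.02 m).
It fails at once if the nest is driven onto its bottom stop (value of joint nest above 0.0097 m).
It also fails if it takes over 45 s, if anything falls off the work surface, if the arm or the gripper's body presses on something with over 40 N, if the wrist force passes 120 N, or if a joint passes its speed limit or range.

## Working session

There is one attempt and no reset: what is moved stays moved. The work goes in short steps, Python scripts to look and compute and a tool call to move; the robot and the scene stay as the last step left them, time stands still between calls to the robot, and variables do not carry over. Pictures are saved under pics/ and viewed, at most 10 in all, crops included, and the job is handed in when it is done.

Besides the shell and the picture viewer there is one more tool, called after "Call:" as name([rows], argument=value, ...), one row to a line, values as JSON. arm_command: Moves the arm, as the interface text tells. Shifts and turns lie within -1 to 1; 1 stands for 0.15 m of shift or 2 pi rad of turn. Its arguments: {"type":"object","properties":{"moves":{"type":"array"}},"required":["moves"]}

```bash
mkdir -p pics; python3 - <<'E'
from plant import manip
import cv2,numpy as np
s=manip.state();print(s)
for n in ("scene","side"):
    f=manip.grab_frame(n)
    cv2.imwrite(f"pics/{n}0.png",f["frame"][:,:,::-1])
    print(n,f["fx"],f["cx"],f["cy"],np.round(f["R"],4).tolist(),np.round(f["t"],4).tolist())
    for t in ("long_tube","short_tube","stand","nest_base","nest_seat","vee_left","vee_right"):
        print(t,[(np.round(d["extent"]).tolist(),round(d["confidence"],2)) for d in manip.search_frame(f,t)][:4])
E
```

```text
{'time': 0.0, 'joint_pos': array([ 1.05502651e+00,  5.33506726e-02,  1.61433406e+00,  7.46030754e-07,
        1.47595738e+00, -1.19042994e-01]), 'joint_vel': array([-0.00084176, -0.00127326,  0.00255841,  0.00053285,  0.0001135 ,
        0.00186427]), 'joint_efforts': array([ 2.52381113e-03, -3.93672538e+01, -3.70187545e+01,  1.09624502e-04,
        6.94248243e-03,  2.72860561e-06]), 'tool_pos': array([0.24123827, 0.57594056, 0.25504285]), 'tool_rot': array([-3.20174235e-04,  1.97065030e-01,  9.80389884e-01, -9.73425627e-04]), 'contact_force': array([ 0.43364596, -0.60154811, -0.48248632]), 'ft_torque': array([ 0.0396705 , -0.01049837,  0.01411613]), 'grasp_force': 0.0, 'gripper_width': 1.0002032359799016}
scene 485.5949631819476 258.92872385922135 184.17209613855454 [[0.5801, -0.8143, 0.0197], [-0.6178, -0.4555, -0.641], [0.531, 0.3596, -0.7673]] [-0.3394, 0.4099, 0.9028]
long_tube [([309.0, 201.0, 348.0, 234.0], 0.96), ([215.0, 183.0, 246.0, 215.0], 0.82), ([288.0, 277.0, 326.0, 300.0], 0.59), ([239.0, 158.0, 275.0, 170.0], 0.55)]
short_tube [([277.0, 175.0, 302.0, 200.0], 0.85)]
s
[... 198 characters left out ...]
 147.0, 187.0, 180.0], 0.7)]
vee_right [([175.0, 153.0, 200.0, 182.0], 0.72)]
side 376.1739911802386 261.6234784962852 193.84140973924292 [[0.997, -0.0721, 0.0266], [-0.0032, -0.385, -0.9229], [0.0768, 0.9201, -0.3841]] [-0.5689, 0.1041, 1.0462]
long_tube [([242.0, 213.0, 285.0, 232.0], 0.82), ([284.0, 199.0, 311.0, 225.0], 0.79), ([196.0, 255.0, 230.0, 281.0], 0.72), ([237.0, 210.0, 268.0, 222.0], 0.44)]
short_tube [([265.0, 196.0, 280.0, 210.0], 0.76), ([229.0, 178.0, 264.0, 199.0], 0.31)]
stand [([238.0, 195.0, 297.0, 277.0], 0.89)]
nest_base [([224.0, 178.0, 266.0, 207.0], 0.57)]
nest_seat [([228.0, 178.0, 265.0, 199.0], 0.62)]
vee_left []
vee_right [([235.0, 184.0, 260.0, 192.0], 0.56)]
```

```bash
python3 - <<'E'
import cv2
a=cv2.imread("pics/scene0.png")[120:320,130:390];cv2.imwrite("pics/scene0c.png",cv2.resize(a,None,fx=3,fy=3,interpolation=cv2.INTER_CUBIC))
a=cv2.imread("pics/side0.png")[150:300,180:340];cv2.imwrite("pics/side0c.png",cv2.resize(a,None,fx=4,fy=4,interpolation=cv2.INTER_CUBIC))
E
```

```text
(no output)
```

View pics/scene0c.png

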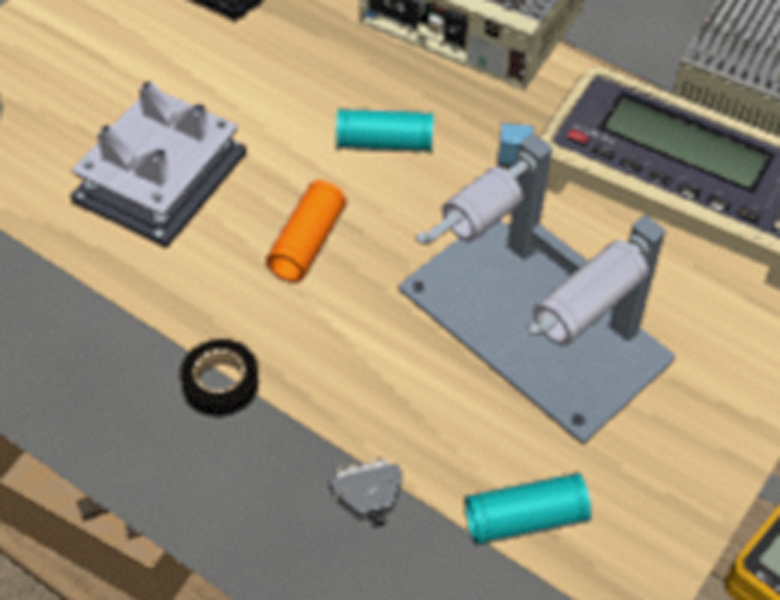

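View pics/side0c.png

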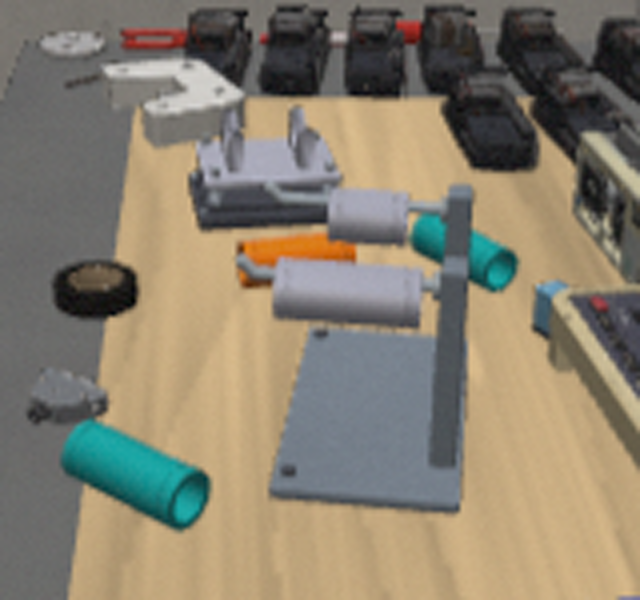

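The long grey tube hangs on the near peg (scene crop about (590,290), side crop (347,292)). The short one is on the far peg, and the nest is at scene crop (160,160). I'll fit the poses from the corners and tips I can read off.

```bash
cat > h.py <<'E'
import numpy as np
from scipy.optimize import least_squares
def proj(f,X):
    c=np.asarray(X)@np.array(f["R"]).T+np.array(f["t"])
    return np.c_[f["fx"]*c[:,0]/c[:,2]+f["cx"],f["fy"]*c[:,1]/c[:,2]+f["cy"]]
def place(p,P):
    P=np.asarray(P,float);c,s=np.cos(p[2]),np.sin(p[2])
    return np.c_[p[0]+c*P[:,0]-s*P[:,1],p[1]+s*P[:,0]+c*P[:,1],P[:,2]]
def fit(obs,p0):  # obs: list of (frame, local pts mm, pixels)
    r=lambda p:np.concatenate([(proj(f,place(p,np.array(P)/1e3))-np.array(u)).ravel() for f,P,u in obs])
    s=least_squares(r,p0,loss="soft_l1");return s.x,r(s.x).reshape(-1,2)
E
python3 - <<'E'
from h import *
from plant import manip
S=manip.grab_frame("scene");D=manip.grab_frame("side")
sc=lambda L:[(130+u/3-.33,120+v/3-.33) for u,v in L]
sd=lambda L:[(180+u/4-.37,150+v/4-.37) for u,v in L]
p,r=fit([(S,[(-56,100,10),(-56,-100,10),(56,-100,10)],sc([(400,288),(585,436),(673,354)])),
 (D,[(-56,-100,10),(56,-100,10),(-56,100,10)],sd([(272,492),(461,503),(316,331)]))],[.6,0,0.])
print("stand",p);print(r.round(1).tolist())
for n,f,g in(("sc",S,lambda q:(q-[130,120])*3),("sd",D,lambda q:(q-[180,150])*4)):
    print(n,g(proj(f,place(p,[(-.065,-.055,.132),(-.065,.055,.132),(.05,-.055,.125),(-.042,-.055,.116),(.042,-.055,.116)]))).round().tolist())
p,r=fit([(S,[(-62,50,12),(-62,-50,12),(62,-50,12)],sc([(75,197),(166,238),(245,152)])),
 (S,[(-29,26,75.5),(-29,-26,75.5),(29,26,75.5),(29,-26,75.5)],sc([(105,128),(158,150),(147,85),(197,107)]))],[.6,.3,0.])
print("nest",p);print(r.round(1).tolist())
print(((proj(D,place(p,np.array([(-62,-50,12),(62,-50,12),(-29,-26,75.5),(29,-26,75.5)])/1e3))-[180,150])*4).round().tolist())
E
```

```text
stand [ 0.59423802 -0.13842544 -0.18171409]
[[-0.6, -1.5], [-0.0, 1.5], [1.9, 0.1], [-0.1, -1.1], [0.9, 0.3], [-0.9, -1.3]]
sc [[548.0, 317.0], [436.0, 226.0], [652.0, 234.0], [567.0, 311.0], [643.0, 247.0]]
sd [[268.0, 262.0], [293.0, 189.0], [467.0, 288.0], [307.0, 290.0], [452.0, 301.0]]
nest [0.53494872 0.20525163 0.11479906]
[[-2.1, -1.0], [0.3, 0.8], [0.9, -2.9], [0.1, 0.3], [-0.1, 0.8], [-0.3, -0.1], [0.3, 0.1]]
[[201.0, 218.0], [351.0, 210.0], [238.0, 132.0], [308.0, 129.0]]
```

```bash
python3 - <<'E'
from h import *
from plant import manip
S=manip.grab_frame("scene");D=manip.grab_frame("side")
sc=lambda L:[(130+u/3-.33,120+v/3-.33) for u,v in L]
sd=lambda L:[(180+u/4-.37,150+v/4-.37) for u,v in L]
for b in (14,16,18,20,22):
    p,r=fit([(S,[(b-56,100,10),(b-56,-100,10),(b+56,-100,10),(-65,-55,132),(-65,55,132)],sc([(400,288),(585,436),(673,354),(532,328),(421,240)])),
 (D,[(b-56,-100,10),(b+56,-100,10),(b-56,100,10),(-65,-55,132)],sd([(272,492),(461,503),(316,331),(240,260)]))],[.6,0,0.])
    print(b,p.round(4),(r**2).sum(),r.round(1).tolist())
    # tube from outline: side ends of long-tube axis
    t,q=fit([(D,[(-42,0,116),(42,0,116)],sd([(276,290),(420,296)])),(S,[(-42,0,116),(42,0,116)],sc([(556,320),(628,258)]))],[.58,-.19,p[2]])
    c,s=np.cos(p[2]),np.sin(p[2]);d=t[:2]-p[:2]
    print("  tube",t.round(4),"local",c*d[0]+s*d[1],-s*d[0]+c*d[1],q.round(1).tolist())
E
```

```text
14 [ 0.5794 -0.135  -0.179 ] 16.30221140109442 [[-1.2, -1.3], [-0.5, 1.6], [1.4, 0.1], [0.7, 0.5], [0.1, -0.6], [-0.5, -1.3], [0.5, 0.1], [-1.4, -1.4], [1.1, 0.4]]
  tube [ 0.5678 -0.1888 -0.1422] local -0.0018124310504023418 -0.05495597158907398 [[0.9, 0.0], [1.1, 0.5], [-0.8, 2.2], [-0.5, 0.3]]
16 [ 0.5784 -0.1351 -0.1831] 14.571956544425031 [[-0.8, -1.6], [-0.3, 1.5], [1.7, 0.1], [0.3, 0.8], [-0.2, -0.4], [-0.2, -1.2], [0.8, 0.2], [-0.9, -1.4], [0.6, 0.4]]
  tube [ 0.5678 -0.1888 -0.1422] local -0.0006394143982185706 -0.05478157533598342 [[0.9, 0.0], [1.1, 0.5], [-0.8, 2.2], [-0.5, 0.3]]
18 [ 0.5774 -0.135  -0.1854] 15.654345526650358 [[-0.4, -1.9], [-0.0, 1.3], [2.0, 0.0], [-0.1, 1.1], [-0.5, -0.2], [0.1, -1.2], [1.1, 0.3], [-0.5, -1.4], [0.1, 0.3]]
  tube [ 0.5678 -0.1888 -0.1422] local 0.0005058626547183726 -0.05464651497842004 [[0.9, 0.0], [1.1, 0.5], [-0.8, 2.2], [-0.5, 0.3]]
20 [ 0.5762 -0.1348 -0.1863] 19.32184255626835 [[-0.1, -2.1], [0.2, 1.1], [2.2, -0.2], [-0.5, 1.4], [-0.8, 0.1], [0.4, -1.2], [1.5, 0.4], [-0.1, -1.3], [-0.4, 0.3]]
  tube [ 0.5678 -0.1888 -0.1422] local 0.001690143299270655 -0.05460572939502743 [[0.9, 0.0], [1.1, 0.5], [-0.8, 2.2], [-0.5, 0.3]]
22 [ 0.575  -0.1346 -0.1868] 25.468771560660223 [[0.1, -2.3], [0.4, 0.9], [2.4, -0.3], [-0.9, 1.8], [-1.3, 0.4], [0.7, -1.1], [1.7, 0.4], [0.1, -1.3], [-1.0, 0.2]]
  tube [ 0.5678 -0.1888 -0.1422] local 0.003033743876393751 -0.05463725810835744 [[0.9, 0.0], [1.1, 0.5], [-0.8, 2.2], [-0.5, 0.3]]
```

Call:
arm_command([
  [1, [-1, -1, 0], -0.034],
  [1, [-1, -1, 0], -0.034],
  [1, [-1, -1, 0], -0.034],
  [1, [-1, -1, 0], -0.034],
  [1, [-1, -1, 0], -0.034],
  [1, [-1, -1, 0], -0.034],
])

```text
time: 1.5
tool_pos: [0.3237, 0.3757, 0.2563]
tool_rot: [0.001, 0.094, 0.996, -0.001]
contact_force: [0.8, 0.2, 1.1]
gripper_width: 1.002
grasp_force: 0.0
```

Call:
arm_command([
  [1, [-0.8, -1, 0], 0],
  [1, [-0.8, -1, 0], 0],
  [1, [-0.8, -1, 0], 0],
  [1, [-0.8, -1, 0], 0],
  [1, [-0.8, -1, 0], 0],
])

```text
time: 1.92
tool_pos: [0.4137, 0.2082, 0.2567]
tool_rot: [0.001, 0.092, 0.996, -0.0]
contact_force: [0.4, 0.2, 0.2]
gripper_width: 0.998
grasp_force: 0.0
```

Call:
arm_command([
  [1, [-0.8, -1, 0], 0],
  [1, [-0.8, -1, 0], 0],
  [1, [-0.8, -1, 0], 0],
  [1, [-0.8, -1, 0], 0],
  [1, [-0.8, -1, 0], 0],
])

```text
time: 2.33
tool_pos: [0.5046, 0.0384, 0.2566]
tool_rot: [0.001, 0.093, 0.996, -0.0]
contact_force: [0.3, 0.9, 0.3]
gripper_width: 0.998
grasp_force: 0.0
```

Call:
arm_command([
  [1, [-0.4, -1, 0], 0],
  [1, [-0.4, -1, 0], 0],
  [1, [-0.4, -1, 0], 0],
  [1, [-0.4, -1, 0], 0],
  [1, [-0.4, -1, 0], 0],
])

```text
time: 2.75
tool_pos: [0.5357, -0.1223, 0.2564]
tool_rot: [0.0, 0.094, 0.996, -0.001]
contact_force: [-0.2, 0.5, -0.3]
gripper_width: 1.0
grasp_force: 0.0
```

```bash
python3 - <<'E'
from h import *
from plant import manip
import cv2
W=manip.grab_frame("wrist");cv2.imwrite("pics/w1.png",W["frame"][:,:,::-1])
print(manip.state()["tool_pos"],W["fx"],(-np.array(W["R"]).T@W["t"]).round(3))
for t in ("long_tube","short_tube"):print(t,[(np.round(d["extent"]).tolist(),round(d["confidence"],2)) for d in manip.search_frame(W,t)][:3])
for p in ([.578,-.135,-.18],):print(proj(W,place(p,[(-.065,-.055,.132),(-.065,.055,.132),(-.042,-.055,.116),(.042,-.055,.116),(.05,-.055,.125),(.05,.055,.125)])).round().tolist())
E
```

```text
[ 0.53531276 -0.11966179  0.2562082 ] 285.93790953660476 [ 0.465 -0.107  0.373]
long_tube [([376.0, 112.0, 427.0, 188.0], 0.97), ([383.0, 211.0, 453.0, 268.0], 0.83), ([174.0, 183.0, 215.0, 276.0], 0.73)]
short_tube [([289.0, 199.0, 333.0, 260.0], 0.78)]
[[185.0, 168.0], [313.0, 167.0], [191.0, 189.0], [197.0, 268.0], [196.0, 280.0], [306.0, 279.0]]
```

View pics/w1.png

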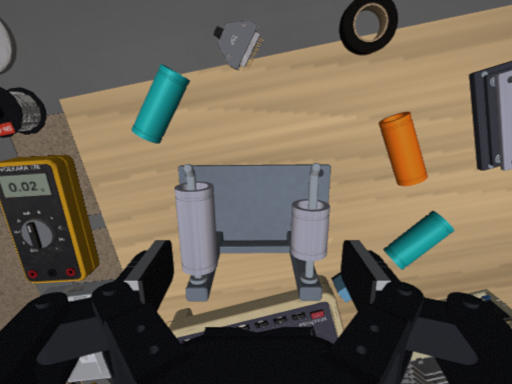

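Wrist view: the long tube is at columns 177–216, rows 183–275, the short one at (310,230), and the projections land within a few pixels of that. I'll refine from the silhouette edges.

```bash
python3 - <<'E'
from h import *
from plant import manip
import cv2
W=manip.grab_frame("wrist");g=cv2.cvtColor(W["frame"],cv2.COLOR_RGB2HSV)
for y in (200,210,220,230): 
    print(y,W["frame"][y,170:225,0].tolist())
print(W["frame"][172:285,197,0].tolist())
a=W["frame"][155:305,165:345,::-1];cv2.imwrite("pics/w1c.png",cv2.resize(a,None,fx=4,fy=4,interpolation=cv2.INTER_CUBIC))
E
```

```text
200 [130, 137, 147, 150, 149, 149, 147, 147, 145, 140, 135, 135, 140, 141, 143, 144, 150, 149, 141, 140, 142, 142, 147, 150, 150, 149, 144, 139, 130, 122, 115, 109, 106, 99, 92, 82, 72, 62, 86, 101, 100, 99, 99, 101, 99, 99, 101, 100, 101, 101, 101, 100, 101, 102, 101]
210 [150, 149, 152, 153, 153, 151, 150, 150, 150, 150, 147, 145, 147, 147, 147, 150, 152, 153, 153, 149, 149, 151, 153, 151, 149, 150, 149, 148, 145, 137, 133, 127, 120, 113, 100, 87, 76, 68, 72, 91, 102, 103, 101, 101, 101, 100, 100, 99, 102, 101, 101, 102, 102, 102, 101]
220 [165, 151, 149, 153, 152, 152, 150, 148, 150, 149, 149, 147, 145, 146, 145, 148, 150, 152, 153, 151, 149, 149, 152, 153, 150, 151, 149, 150, 145, 141, 135, 130, 124, 116, 107, 95, 82, 71, 63, 86, 101, 99, 100, 101, 102, 102, 103, 102, 101, 101, 101, 99, 101, 102, 102]
230 [160, 152, 148, 150, 153, 152, 152, 149, 149, 149, 149, 148, 146, 145, 144, 145, 148, 151, 153, 152, 150, 148, 149, 153, 151, 148, 148, 149, 148, 143, 139, 130, 126, 120, 112, 101, 88, 77, 66, 69, 92, 103, 102, 103, 103, 103, 104, 103, 102, 101, 102, 101, 103, 102, 103]
[99, 100, 99, 99, 101, 99, 100, 100, 98, 99, 97, 84, 92, 141, 151, 151, 152, 145, 112, 79, 114, 143, 144, 142, 142, 142, 137, 129, 139, 132, 140, 146, 146, 147, 147, 147, 147, 148, 148, 148, 148, 148, 149, 148, 149, 148, 148, 149, 150, 149, 148, 149, 149, 148, 148, 148, 148, 149, 149, 147, 149, 149, 148, 149, 148, 147, 148, 149, 149, 150, 148, 150, 148, 149, 148, 147, 149, 148, 149, 148, 147, 148, 149, 147, 147, 147, 148, 148, 148, 148, 147, 148, 148, 147, 148, 145, 142, 144, 137, 145, 149, 149, 149, 142, 108, 58, 55, 56, 64, 90, 111, 109, 89]
```

View pics/w1c.png

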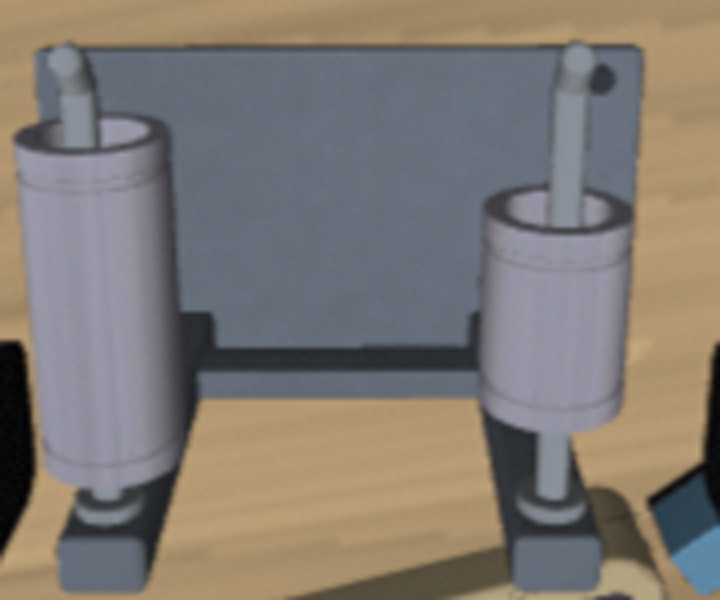

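```bash
python3 - <<'E'
from h import *
from plant import manip
import cv2
W=manip.grab_frame("wrist");s=manip.state()
U=lambda L:[(165+u/4-.37,155+v/4-.37) for u,v in L]
a=np.linspace(0,2*np.pi,72)
def hull(p,L):
    P=np.vstack([np.c_[0*a+e,.018*np.cos(a),.116+.018*np.sin(a)] for e in(-L/2,L/2)])
    q=(proj(W,place(p,P))-[165,155]+.37)*4
    return cv2.convexHull(q.astype(np.float32))[:,0]
def cross(h,v):
    x=[]
    for A,B in zip(h,np.roll(h,-1,0)):
        if (A[1]-v)*(B[1]-v)<0:x.append(A[0]+(v-A[1])/(B[1]-A[1])*(B[0]-A[0]))
    return [min(x),max(x)] if x else [0,0]
def r(p,L,rows,top,bot):
    h=hull(p,L);o=[h[:,1].min()-top,h[:,1].max()-bot]
    for v,l,rr in rows:
        c=cross(h,v);o+=[c[0]-l,c[1]-rr]
    return np.array(o)
args=(.084,[(200,21,170),(300,30.5,175),(400,39,181)],114,488)
t=least_squares(r,[.568,-.189,-.18],args=args,diff_step=1e-4,x_scale=[.01,.01,.05])
print("long",t.x.round(4),r(t.x,*args).round(1))
p,q=fit([(W,[(-65,-55,132),(-65,55,132),(50,-55,125),(50,55,125)],U([(66,62),(577,60),(107,497),(553,497)]))],[.578,-.135,-.18])
print("stand",p.round(4),(q*4).round(1).tolist())
c,sn=np.cos(p[2]),np.sin(p[2]);d=t.x[:2]-p[:2];print("local",c*d[0]+sn*d[1],-sn*d[0]+c*d[1])
R=np.array(__import__("scipy.spatial.transform",fromlist=["Rotation"]).Rotation.from_quat(np.roll(s["tool_rot"],-1)).as_matrix())
print(R.round(3).tolist(),s["tool_pos"],"tool y yaw-90:",np.arctan2(R[1,1],R[0,1])-np.pi/2)
print("delta tool/0.15:",(R.T@(np.r_[t.x[:2],.122]-s["tool_pos"])/.15).round(3))
E
```

```text
long [ 0.5658 -0.1857 -0.1863] [-1.8  1.9 -3.3  4.2 -3.8  4.  -3.4  2.7]
stand [ 0.5775 -0.1322 -0.1789] [[-0.2, -3.5], [0.4, -3.6], [2.6, 7.2], [-2.8, 5.3]]
local -0.002003335131508927 -0.054740021392297764
[[-0.984, 0.181, -0.0], [0.181, 0.984, 0.0], [0.0, 0.0, -1.0]] [ 0.53489032 -0.11579514  0.25626274] tool y yaw-90: -0.18169977768685142
delta tool/0.15: [-0.287 -0.421  0.895]
```

Call:
arm_command([
  [1, [-0.28, -0.41, 0], 0],
  [1, [-0.28, -0.41, 0], 0],
  [1, [-0.28, -0.41, 0], 0],
  [1, [-0.28, -0.41, 0], 0],
  [1, [-0.28, -0.41, 0.25], 0],
  [1, [-0.28, -0.41, 0.5], 0],
  [1, [-0.28, -0.41, 0.7], 0],
  [1, [-0.28, -0.41, 0.85], 0],
  [1, [-0.28, -0.41, 0.89], 0],
  [1, [-0.28, -0.41, 0.89], 0],
  [1, [-0.28, -0.41, 0.89], 0],
  [1, [-0.28, -0.41, 0.89], 0],
])

```text
time: 4.0
tool_pos: [0.5665, -0.1852, 0.1256]
tool_rot: [0.002, 0.091, 0.996, -0.001]
contact_force: [0.8, 0.0, -0.1]
gripper_width: 1.001
grasp_force: 0.0
```

```bash
python3 - <<'E'
from h import *
from plant import manip
import cv2
s=manip.state();print(s["tool_pos"],s["contact_force"],s["tool_rot"])
W=manip.grab_frame("wrist");a=W["frame"]
b=manip.grab_frame("side")["frame"][140:300,180:340];b=cv2.resize(b,(384,384),interpolation=cv2.INTER_CUBIC)
cv2.imwrite("pics/w2.png",np.hstack([a[:,:416],b])[:,:,::-1])
E
```

```text
[ 0.56649717 -0.1851505   0.12559079] [ 0.83890462  0.04814102 -0.05337694] [ 2.03894238e-03  9.10434319e-02  9.95844599e-01 -6.86229408e-04]
```

View pics/w2.png

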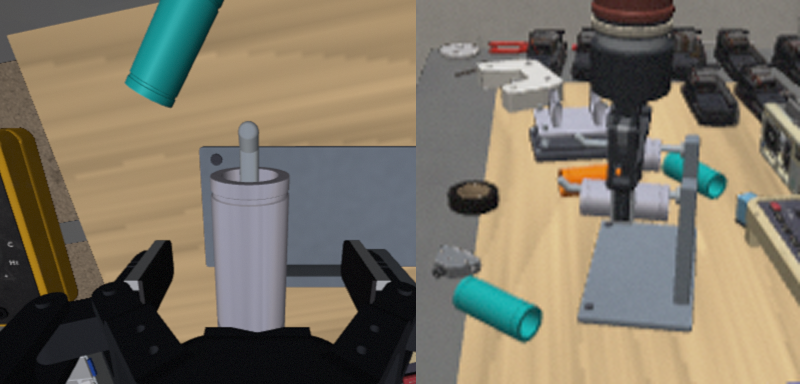

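The tube (column 250) lies between the fingers, which sit about mid-length on it (side view, 622 against 580–668). Closing.

Call:
arm_command([
  [1, [0, -0.005, 0.01], 0],
  [-1, [0, -0.005, 0.01], 0],
  [-1, [0, -0.005, 0.01], 0],
  [-1, [0, -0.005, 0.01], 0],
  [-1, [0, -0.005, 0.01], 0],
  [-1, [0, -0.005, 0.01], 0],
  [-1, [0, -0.005, 0.01], 0],
  [-1, [0, -0.005, 0.01], 0],
  [-1, [0, -0.005, 0.01], 0],
  [-1, [0, -0.005, 0.01], 0],
  [-1, [0, -0.005, 0.01], 0],
  [-1, [0, -0.005, 0.01], 0],
])

```text
time: 5.1
tool_pos: [0.5651, -0.186, 0.1216]
tool_rot: [0.0, 0.091, 0.996, -0.0]
contact_force: [0.1, 0.1, 1.3]
gripper_width: 0.407
grasp_force: 60.2
```

Call:
arm_command([
  [-1, [0, 0, -0.04], 0],
  [-1, [0, 0, -0.085], 0],
  [-1, [0, 0, -0.085], 0],
  [-1, [0, 0, -0.085], 0],
  [-1, [0, 0, -0.085], 0],
  [-1, [0, 0, -0.085], 0],
])

```text
time: 5.6
tool_pos: [0.5646, -0.1857, 0.1336]
tool_rot: [-0.0, 0.091, 0.996, 0.0]
contact_force: [-0.0, -0.1, -0.7]
gripper_width: 0.407
grasp_force: 59.9
```

```bash
python3 - <<'E'
from h import *
from plant import manip
import cv2
b=manip.grab_frame("side")["frame"][180:240,220:320]
w=manip.grab_frame("wrist")["frame"][80:360,120:370];s=manip.state();print(s["tool_pos"],s["contact_force"],s["tool_rot"],s["gripper_width"])
cv2.imwrite("pics/w3.png",np.hstack([cv2.resize(b,(466,280),interpolation=cv2.INTER_CUBIC),w])[:,:,::-1])
E
```

```text
[ 0.56465179 -0.18573661  0.13364641] [ 0.1677115  -0.70165434 -1.62411197] [-3.40205873e-04  9.14677052e-02  9.95807975e-01  1.44819010e-04] 0.40906501991559624
```

View pics/w3.png

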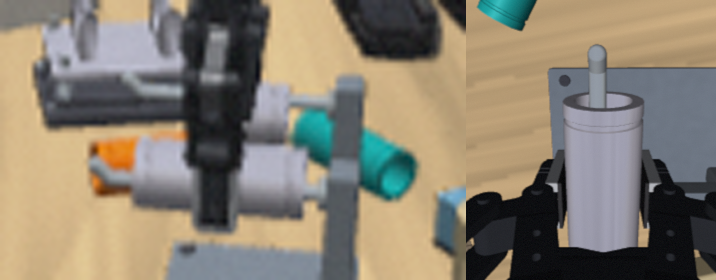

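Held and lifted: the peg (column 597) sits inside the bore (565–642), about 2 mm off centre. Drawing it out level.

Call:
arm_command([
  [-1, [0.08, 0, 0], 0],
  [-1, [0.2, 0, 0], 0],
  [-1, [0.32, 0, 0], 0],
  [-1, [0.44, 0, 0], 0],
  [-1, [0.56, 0, 0], 0],
  [-1, [0.68, 0, 0], 0],
  [-1, [0.78, 0, 0], 0],
  [-1, [0.82, 0, 0], 0],
  [-1, [0.82, 0, 0], 0],
  [-1, [0.82, 0, 0], 0],
])

```text
time: 6.53
tool_pos: [0.4443, -0.1636, 0.1343]
tool_rot: [0.001, 0.092, 0.996, -0.0]
contact_force: [0.4, 0.4, -1.4]
gripper_width: 0.407
grasp_force: 59.9
```

Call:
arm_command([
  [-1, [0, 0, -0.25], 0],
  [-1, [0, 0, -0.5], 0],
  [-1, [0, 0, -0.75], 0],
  [-1, [0.05, 0.2, -0.77], 0],
  [-1, [0.1, 0.47, -0.77], -0.015],
  [-1, [0.15, 0.73, -0.77], -0.03],
  [-1, [0.2, 1, -0.77], -0.047],
  [-1, [0.2, 1, -0.77], -0.047],
  [-1, [0.2, 1, -0.77], -0.047],
])

```text
time: 7.28
tool_pos: [0.4425, -0.0086, 0.25]
tool_rot: [0.0, -0.058, 0.998, -0.0]
contact_force: [0.1, 0.4, -1.9]
gripper_width: 0.404
grasp_force: 60.7
```

Call:
arm_command([
  [-1, [-0.05, 0.25, 0], 0],
  [-1, [-0.1, 0.5, 0], 0],
  [-1, [-0.15, 0.75, 0], 0],
  [-1, [-0.2, 1, 0], 0],
  [-1, [-0.2, 1, 0], 0],
  [-1, [-0.2, 1, 0], 0],
  [-1, [-0.2, 1, 0], 0],
  [-1, [-0.2, 1, 0], 0],
])

```text
time: 7.95
tool_pos: [0.4553, 0.1405, 0.2495]
tool_rot: [-0.0, -0.055, 0.998, -0.0]
contact_force: [-0.2, -0.5, -1.3]
gripper_width: 0.409
grasp_force: 61.0
```

```bash
python3 - <<'E'
from h import *
from plant import manip
import cv2
f=manip.grab_frame("wrist");w=f["frame"];s=manip.state();print(s["tool_pos"],s["tool_rot"])
cv2.imwrite("pics/w4.png",w[:,:,::-1])
cv2.imwrite("pics/w4b.png",cv2.resize(w[130:330,260:510],(750,600),interpolation=cv2.INTER_CUBIC)[:,:,::-1])
print(proj(f,place([.535,.205,.115],[(-.062,-.05,.012),(.062,-.05,.012),(-.062,.05,.012),(0,0,.078)])).round())
E
```

```text
[0.45525102 0.140429   0.24950198] [-2.07451652e-05 -5.46042813e-02  9.98508061e-01 -1.58223493e-04]
[[260. 184.]
 [260. 269.]
 [338. 184.]
 [305. 252.]]
```

View pics/w4.png

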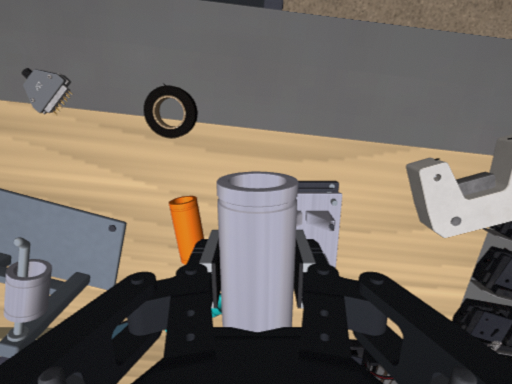

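The held tube hides the nest. I'll shift forward and right so the nest shows clear.

Call:
arm_command([
  [-1, [-0.17, -0.2, 0], 0],
  [-1, [-0.34, -0.4, 0], 0],
  [-1, [-0.5, -0.6, 0], 0],
  [-1, [-0.5, -0.6, 0], 0],
  [-1, [-0.5, -0.6, 0], 0],
  [-1, [-0.5, -0.6, 0], 0],
  [-1, [-0.5, -0.6, 0], 0],
  [-1, [-0.5, -0.6, 0], 0],
])

```text
time: 8.67
tool_pos: [0.5388, 0.0612, 0.2497]
tool_rot: [0.0, -0.056, 0.998, 0.0]
contact_force: [0.8, -0.4, -0.7]
gripper_width: 0.406
grasp_force: 61.1
```

```bash
python3 - <<'E'
from h import *
from plant import manip
import cv2
f=manip.grab_frame("wrist");w=f["frame"];s=manip.state();print(s["tool_pos"],s["tool_rot"])
q=proj(f,place([.535,.205,.115],[(-.062,-.05,.012),(.062,-.05,.012),(-.062,.05,.012),(.062,.05,.012),(0,0,.078)]));print(q.round())
u,v=q[:4].min(0).astype(int)-25;u=min(u,512-190);print(u,v)
cv2.imwrite("pics/w5b.png",cv2.resize(w[v:v+150,u:u+190],None,fx=4,fy=4,interpolation=cv2.INTER_CUBIC)[:,:,::-1])
E
```

```text
[0.53882313 0.06139249 0.24970262] [ 1.54270545e-04 -5.64662192e-02  9.98404498e-01  1.39627628e-05]
[[332. 125.]
 [326. 220.]
 [415. 125.]
 [400. 220.]
 [392. 189.]]
300 99
```

View pics/w5b.png

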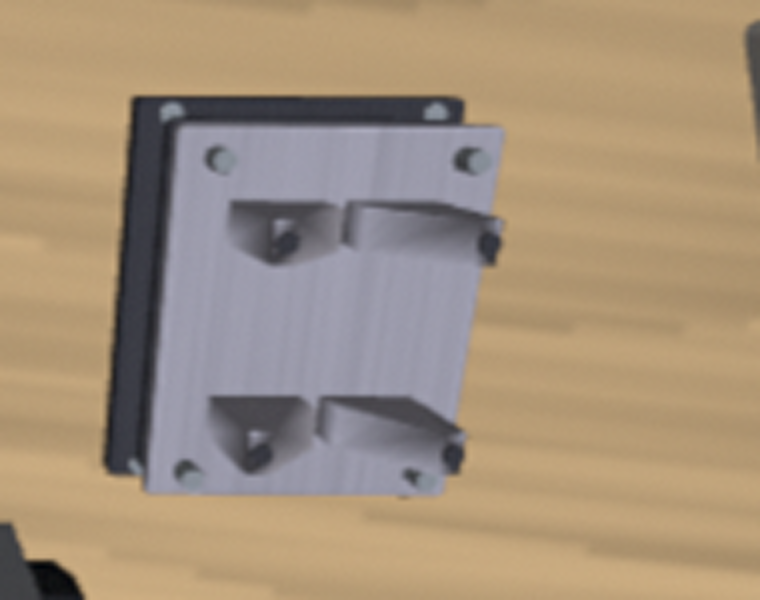

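```bash
python3 - <<'E'
from h import *
from plant import manip
f=manip.grab_frame("wrist")
U=lambda L:np.array([(300+u/4-.37,99+v/4-.37) for u,v in L])
b=U([(133,97),(463,100),(107,473)]);pl=U([(172,125),(504,128),(441,494),(146,490)])
def r(q):
    p=q[:3];hx,hy=q[3:]
    B=proj(f,place(p,[(-.062,-.05,.012),(-.062,.05,.012),(.062,-.05,.012)]))-b
    P=proj(f,place(p,[(-hx,-hy,.042),(-hx,hy,.042),(hx,hy,.042),(hx,-hy,.042)]))-pl
    return np.r_[B.ravel(),P.ravel()]
s=least_squares(r,[.535,.205,.115,.05,.045]);print(s.x.round(4),r(s.x).round(1))
p=s.x[:3]
L=[(-.035,-.023,.0755),(-.035,-.03,.0755),(-.035,.023,.0755),(-.035,.03,.0755),(.023,-.023,.0755),(.023,.023,.0755),(.035,-.03,.0755),(.035,.03,.0755)]
print(((proj(f,place(p,L))-[300,99]+.37)*4).round().tolist())
S=manip.grab_frame("scene");print(((proj(S,place(p,[(-.062,.05,.012),(-.062,-.05,.012),(.062,-.05,.012),(-.029,.0265,.0755),(-.029,-.0265,.0755),(.029,.0265,.0755),(.029,-.0265,.0755)]))-[130,120])*3).round().tolist())
st=manip.state();n=st["tool_rot"];print(st["tool_pos"],2*np.arctan2(n[2],n[1])-np.pi)
E
```

```text
[0.5323 0.2052 0.1104 0.0549 0.0458] [ 0.2 -0.6  0.5 -1.1 -0.6  1.1  0.7  0.5 -0.2 -0.1  0.1 -0.2 -0.8  0.6]
[[295.0, 217.0], [268.0, 217.0], [475.0, 218.0], [502.0, 218.0], [269.0, 431.0], [439.0, 432.0], [239.0, 473.0], [458.0, 473.0]]
[[65.0, 195.0], [163.0, 242.0], [245.0, 144.0], [102.0, 129.0], [155.0, 154.0], [143.0, 85.0], [195.0, 108.0]]
[0.53899046 0.06145047 0.24978891] 0.11311512896392983
```

Call:
arm_command([
  [-1, [-0.02, 0.24, 0], 0],
  [-1, [-0.035, 0.48, 0], 0],
  [-1, [-0.05, 0.72, 0], 0],
  [-1, [-0.07, 0.96, 0], 0],
  [-1, [-0.07, 0.96, 0.2], 0],
  [-1, [-0.07, 0.96, 0.45], 0],
  [-1, [-0.07, 0.96, 0.67], 0],
  [-1, [-0.07, 0.96, 0.67], 0],
  [-1, [-0.07, 0.96, 0.67], 0],
  [-1, [-0.07, 0.96, 0.67], 0],
  [-1, [-0.07, 0.96, 0.67], 0],
])

```text
time: 9.73
tool_pos: [0.5357, 0.2056, 0.1526]
tool_rot: [0.003, -0.056, 0.998, 0.001]
contact_force: [-0.1, 0.1, -1.1]
gripper_width: 0.406
grasp_force: 61.1
```

```bash
python3 - <<'E'
from h import *
from plant import manip
import cv2
D=manip.grab_frame("side");S=manip.grab_frame("scene");s=manip.state();print(s["tool_pos"],s["contact_force"],s["tool_rot"])
a=cv2.resize(D["frame"][130:220,200:290],(400,400),interpolation=cv2.INTER_CUBIC);b=cv2.resize(S["frame"][110:210,140:240],(400,400),interpolation=cv2.INTER_CUBIC)
cv2.imwrite("pics/s6.png",np.hstack([a,b])[:,:,::-1])
E
```

```text
[0.53545417 0.20541012 0.15223712] [ 0.71939917  0.69321468 -1.82247958] [ 2.50970073e-03 -5.59155017e-02  9.98432246e-01  4.57342001e-04]
```

View pics/s6.png

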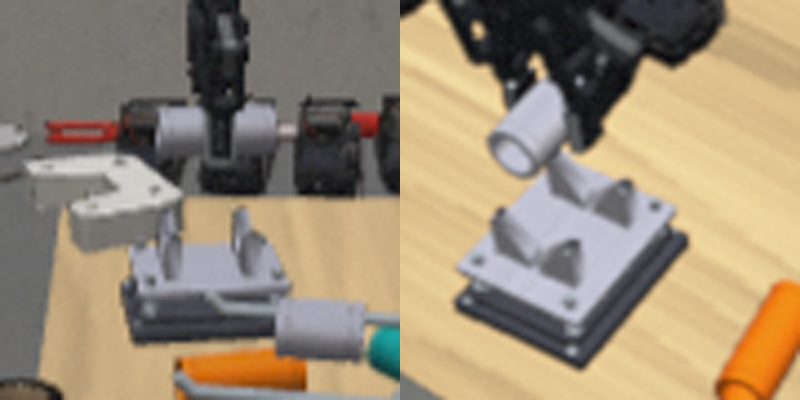

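The tube hangs level above the yokes, and its middle (side view column 217) is near the jaws' middle (about 207). Lowering to just above contact.

Call:
arm_command([
  [-1, [0.01, 0, 0.1], 0],
  [-1, [0.01, 0, 0.2], 0],
  [-1, [0.01, 0, 0.3], 0],
  [-1, [0.01, 0, 0.36], 0],
  [-1, [0.01, 0, 0.4], 0],
  [-1, [0.01, 0, 0.4], 0],
  [-1, [0.01, 0, 0.4], 0],
  [-1, [0.01, 0, 0.4], 0],
  [-1, [0.01, 0, 0.4], 0],
  [-1, [0.01, 0, 0.4], 0],
])

```text
time: 10.67
tool_pos: [0.5328, 0.2051, 0.09]
tool_rot: [0.001, -0.056, 0.998, 0.0]
contact_force: [0.4, 0.2, -1.6]
gripper_width: 0.408
grasp_force: 61.1
```

Call:
arm_command([
  [-1, [0, 0, 0.015], 0],
  [-1, [0, 0, 0.03], 0],
  [-1, [0, 0, 0.045], 0],
  [-1, [0, 0, 0.047], 0],
  [-1, [0, 0, 0.047], 0],
  [-1, [0, 0, 0.047], 0],
  [-1, [0, 0, 0.047], 0],
])

```text
time: 11.25
tool_pos: [0.5325, 0.2051, 0.0825]
tool_rot: [0.0, -0.056, 0.998, 0.0]
contact_force: [-1.2, 0.5, 3.0]
gripper_width: 0.408
grasp_force: 61.7
```

```bash
python3 - <<'E'
from plant import manip
import numpy as np
o=[]
for i in range(6):
    manip.grab_frame("side");s=manip.state();o.append(np.r_[s["tool_pos"],s["contact_force"]])
print(np.round(o,4))
E
```

```text
[[ 0.5324  0.205   0.0824 -0.8988 -0.029   3.3275]
 [ 0.5324  0.205   0.0824 -2.519   0.3999  3.9891]
 [ 0.5324  0.205   0.0823 -1.6649  0.7619  4.201 ]
 [ 0.5324  0.205   0.0823 -1.4451 -0.8507  2.9924]
 [ 0.5324  0.205   0.0822 -1.1981  0.4045  3.4875]
 [ 0.5324  0.205   0.0822 -1.5115 -0.1893  5.0112]]
```

Contact at about the expected height (net about 5 N with the weight, so about 1 mm sunk). Pressing roughly 3.7 mm further.

Call:
arm_command([
  [-1, [0, 0, 0.006], 0],
  [-1, [0, 0, 0.012], 0],
  [-1, [0, 0, 0.018], 0],
  [-1, [0, 0, 0.024], 0],
  [-1, [0, 0, 0.024], 0],
  [-1, [0, 0, 0.024], 0],
  [-1, [0, 0, 0.024], 0],
  [-1, [0, 0, 0.024], 0],
])

```text
time: 12.22
tool_pos: [0.5325, 0.2051, 0.079]
tool_rot: [0.0, -0.056, 0.998, 0.0]
contact_force: [-2.1, -0.0, 6.5]
gripper_width: 0.409
grasp_force: 62.1
```

```bash
python3 - <<'E'
from plant import manip
import numpy as np,cv2
o=[]
for i in range(8):
    f=manip.grab_frame(("side","scene")[i%2]);s=manip.state();o.append(np.r_[s["tool_pos"],s["contact_force"],s["ft_torque"]])
    if i==6:D=f
    if i==7:S=f
print(np.round(o,4),np.mean(o,0).round(3),s["tool_rot"])
a=cv2.resize(D["frame"][150:220,205:275],(400,400),interpolation=cv2.INTER_CUBIC);b=cv2.resize(S["frame"][130:210,145:225],(400,400),interpolation=cv2.INTER_CUBIC)
cv2.imwrite("pics/s7.png",np.hstack([a,b])[:,:,::-1])
E
```

```text
[[ 5.3250e-01  2.0510e-01  7.9000e-02 -2.6433e+00 -8.6620e-01  6.6881e+00
  -5.3900e-02  3.9370e-01 -1.1650e-01]
 [ 5.3250e-01  2.0510e-01  7.9000e-02 -2.1140e+00 -6.5830e-01  6.9457e+00
  -4.3600e-02  3.8270e-01 -1.4900e-01]
 [ 5.3250e-01  2.0510e-01  7.9000e-02 -1.8580e+00  8.5500e-02  6.7435e+00
  -3.5200e-02  4.2950e-01 -8.6000e-02]
 [ 5.3250e-01  2.0510e-01  7.9000e-02 -2.2760e+00 -5.0250e-01  7.0681e+00
  -5.3000e-03  3.8030e-01 -6.4500e-02]
 [ 5.3250e-01  2.0510e-01  7.9000e-02 -2.2123e+00 -8.9610e-01  7.0809e+00
  -4.2700e-02  3.9370e-01 -7.4600e-02]
 [ 5.3250e-01  2.0510e-01  7.9000e-02 -2.9637e+00 -7.9300e-02  6.9377e+00
  -6.3600e-02  4.0900e-01 -2.5200e-02]
 [ 5.3250e-01  2.0510e-01  7.9000e-02 -3.1877e+00  2.8700e-02  6.2905e+00
  -3.6600e-02  3.6440e-01 -1.1400e-01]
 [ 5.3250e-01  2.0510e-01  7.9000e-02 -3.2935e+00 -1.3490e-01  7.2268e+00
  -4.9300e-02  4.2050e-01 -9.9900e-02]] [ 0.532  0.205  0.079 -2.569 -0.378  6.873 -0.041  0.397 -0.091] [ 2.23497576e-04 -5.60072465e-02  9.98430332e-01  1.02005631e-04]
```

View pics/s7.png

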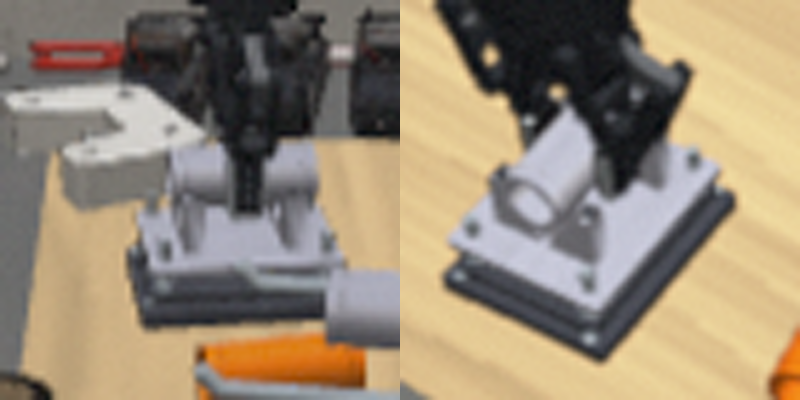

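The tube lies in the V, centred over both yokes (side view 172–318 against jaws at 185 and 298). The force balance puts the nest about 4.5 mm down, with no sideways load, and all is still. Handing in.

```bash
python3 -c "
from plant import manip
print(manip.job_done())"
```

```text
the job is handed in; nothing more can be done
None
```

I handed the job in with the long tube in the V-nest, centred over both yokes and still gripped, and the nest sunk an estimated 4.5 mm (worked out from the press force); the hand-in returned no verdict, and the short tube was left on its peg.

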